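# Send the cup past the spring stop of the serving slide

## Task

The cup is waiting on the serving slide behind the spring stop. With closed fingertips press the orange release bar down and keep it held down while you gently push the carrier by its blue tab past the stop, all the way up to the black buffer, then let the bar go so that the stop springs up behind the carrier. Only press and push: do not touch or spill the cup, lift nothing, and leave the other things on the counter where they are.

Things in the scene. Friction and masses are not known exactly. Their poses are not given: they have to be found in the camera images.
- serving_slide: Fixed slide, 139 x 275 mm: white lane between rails 24 mm high and, on its +x side (away from the robot), a well 22 mm high with the orange release bar; yaw 0.07 to 0.41 rad. Origin on the counter under the stop pin. +y: the carrier's travel. Black buffer at the +y end: face at y = 104 mm, top 36 mm high. The pin is a brass block amid the lane, 20 mm wide, 12 mm long, joined to the bar.
- bar_top (a point): Point on the flat top of the orange release bar, on its centre line, 69 mm to the slide's +x side of the stop pin and level with it along the lane. Axes as the slide's; goes down with the bar. The top is 28 mm wide and reaches from 145.5 mm behind this point (-y) to 86.5 mm ahead (+y); unpressed it is 38 mm above the counter.
- stop_bar (a joint): How far the bar and stop pin are pressed down, in m: 0 = up (pin 8 mm above the lane floor), 0.010 = fully down. Spring 4 N at the start, 7 N fully down; it springs up when let go. It may be pressed anywhere along the bar. The carrier clears the pin from 0.0065 down; being hollow below, it is blocked again if the bar is let go while it is over the pin.
- tab (a point): Centre of the carrier's blue push tab: an upright fin 44 mm wide across the lane, 8 mm thick along it, from 42 to 70 mm above the counter, hanging over the bar's centre line with 4 mm of air above the unpressed bar. It is halfway along the carrier, 69 mm to the slide's +x side of its middle. Axes as the slide's.
- carrier: White cup carrier, captive in the lane, 84 mm long (y), 80 mm wide; slides along the slide's y only; friction about 1.5 N, stays where it is left. Origin under its middle, at counter height; axes as the slide's. Its y in the slide's frame: starts -78 to -50 mm (at -50 its front is 2 mm before the stop pin); beyond +48 its tail has cleared the pin; at +62 it meets the buffer.
- recess (a point): Middle of the carrier's recess floor (60 x 60 mm inside, rim 5 mm high), 27 mm above the counter; the cup stands here.
- cup: Green and white espresso cup, 64 mm across, 48 mm high, 89 mm with its handle, loose in the carrier's recess, top 75 mm above the counter. Origin at its underside, 12 mm from the cup's axis towards the handle; the handle lies to its -y and points to the robot's side of the slide, away from the bar.
- jar: Bystander: honey jar with a red lid, 57 mm across, 77 mm high, standing on the counter beyond the slide and the rolling pin. Origin under its middle.
- timer: Bystander: red and white egg timer, 63 mm across, 52 mm high, standing beyond the buffer end. Origin under its middle.
- bell: Bystander: silver counter bell on a black foot, 82 mm across, 58 mm high, standing left of the slide. Origin under its middle. Behind it, ahead on the robot's left, stands the tall till, fixed: swing the arm round it close to the base and high (tool 0.3 m up). A fixed wooden rolling pin, 68 mm high, lies beyond the release bar.

How it is judged:
On the way, in this order (a step that is already met when the one before it is completed fails the run):
1. the release bar is pressed down while the carrier still stands behind the stop (value of joint stop_bar above 0.0065 m and y of carrier in the frame of serving_slide below -0.046 m), for 0.1 s.
2. the carrier is midway over the stop with the bar still held down (value of joint stop_bar above 0.0055 m and y of carrier in the frame of serving_slide between -0.01 and 0.035 m), for 0.05 s.
3. the carrier is past the stop and the stop has sprung up behind it (y of carrier in the frame of serving_slide above 0.048 m and value of joint stop_bar below 0.002 m), for 0.2 s.
At the end, for the whole second after the job is handed in: The carrier is home at the buffer (within 7 mm), the release bar and stop are up again (within 2 mm), and the cup stands upright (within 0.2 rad) and still in the carrier's recess (y of carrier in the frame of serving_slide above 0.055 m and value of joint stop_bar below 0.002 m and linear speed of cup below 0.02 m/s and horizontal distance between cup and recess below 0.03 m and angle between cup's own z axis and vertical below 0.2 rad and z of cup in the frame of serving_slide below 0.035 m); the robot touches nothing.
It fails at once if the carrier is pushed roughly (contact force between the fingers and carrier above 25 N).
It fails at once if the stop springs up under the carrier: the bar was let go too early (y of carrier in the frame of serving_slide between -0.028 and 0.028 m and value of joint stop_bar below 0.004 m).
It fails at once if the robot touches the cup (contact force between any of the arm, the fingers and cup above 0.5 N).
It fails at once if the cup tips, is lifted or leaves the carrier (angle between cup's own z axis and vertical above 0.35 rad or horizontal distance between cup and recess above 0.035 m or z of cup in the frame of serving_slide above 0.042 m).
It fails at once if the jar, timer or bell is moved or lifted (distance of any of jar, timer, bell from where it was at the start of the episode above 0.015 m).
It also fails if it takes over 51 s, if anything falls off the work surface, if the arm or the gripper's body presses on something with over 40 N, if the wrist force passes 120 N, or if a joint passes its speed limit or range.

## Robot

A 7-joint arm with a two-finger parallel gripper is mounted at the origin on a cart in front of the work surface, level with it; the furniture and walls round the work are solid. World frame = base frame: x ahead of the robot, y to its left, z up, the work surface at z = 0. Lengths are in m, angles in rad, forces in N, time in s.
With the tool pointing down it reaches from about 0.425 to 0.925 m from the base axis. Payload 6.8 kg.
Tool frame: the origin (TCP) lies at the very end of the fingers, on their centre line; the grasp point (between the pads) lies 19 mm behind it; z points along the fingers, y is the line along which they close (so a half turn about z gives the same grasp; the last joint's range is limited). The gripper opens to 85 mm and grips with 20 to 120 N. Pads are 22 mm wide; open, the fingers measure 114 mm over their backs; the gripper's body (76 mm by 85 mm) begins 54 mm behind the grasp point. The pads swing forward as they close: fully open they stand 13 mm farther back than shut.
Start: joints at [-1.292, 0.477, 0.022, 1.555, -0.011, 1.109, -0.083], TCP at [0.255, 0.625, 0.231] pointing down, gripper open.
Joint ranges: [-2.96, 2.96], [-0.34, 2.1], [-1.41, 1.46], [0.24, 2.44], [-1.37, 4.51], [0.17, 1.92], [-2.96, 2.96]. Speed limits (rad/s): [2.39, 2.39, 3.14, 3.14, 3.14, 3.14, 3.14].

## Interface

Orientations are given as a unit quaternion [w, x, y, z].
In Python, from station import bot gives the robot as it stands. The module is installed in compiled form; this text tells all that it offers.
- The arm moves only by the shell command python3 -m jog 'ROWS' [OPENING] [FORCE]. ROWS is JSON, a list of rows, each a list of 4 numbers: the shift along the tool's x, y, z in cm, then the turn about the tool's z in rad. In form: [[x, y, z, spin], ...]. A call has 1 to 20 rows; each row is the pose to reach, as a shift and turn from the pose commanded when the call began, along the tool's axes at that moment; what a row does not reach only later rows make up. A row lasts 1/12 s, in which the tool goes at most 41.7 mm and 7.16 degrees, less where a joint would pass 70% of its speed; a pose out of reach is approached as far as the arm can. A call with a gripper value outside its range is refused whole. OPENING is the closure, from -1 (fully open) to 1 (shut), set as the call begins (- or left out, the last holds). The fingers move at their own pace and stop on an object; FORCE is the grip in N (left out, the last holds). Time passes only in rows, so rows that repeat a pose let the fingers close. It gives the time, the measured TCP pose, the force, the opening and the grip force at its end, in the units of the state.
- bot.get_obs(): the state, without advancing time (a new reading comes with each control period).
- bot.read_camera(name): name is "side" or "top" or "wrist"; returns a dict with "pixels" (420x560x3 uint8, red, green, blue), "depth" (420x560 float32, m along the optical axis (not along the pixel's ray), 0 where there is no reading), "fovy" (degrees; the focal length in pixels is half the picture's height over the tangent of half this angle, whatever the lens; pixels are square), "cx", "cy" (the principal point, pixels), "pose" (4x4, takes a point from camera to world coordinates). Camera axes: x right, y down, z forward; pixel columns grow to the right and rows downward; lengths in m; the calibration is good to about 2 mm. A picture is of the moment at which its call begins.
- bot.hand_in(): hands the job in; it is judged then, once.
The state is a dict: "t": time; "q": joint angles; "joint_vel": joint speeds; "joint_torque": joint torques, N m; "eef_pos": TCP position; "tool_rot": TCP orientation; "contact_force": force on the tool from outside, world axes, zero at the start; "torque": the same for the moment, N m; "gripper_width": opening from 0.0 (shut) to 1.0 (fully open); "grasp_force": force on a finger pad.
Only numpy, scipy, OpenCV 4.12 (cv2) and the standard library are available. Lean on these libraries where they do the work, as an engineer would, in place of code of your own. Each camera call takes 0.05 s, during which the arm holds its last target. There are 200 camera calls.

## Working session

There is one attempt and no reset: what is moved stays moved. The work goes in short steps, Python scripts to look and compute and a shell command to move; the robot and the scene stay as the last step left them, time stands still between calls to the robot, and variables do not carry over. Pictures are saved under pics/ and viewed, at most 10 in all, crops included, and the job is handed in when it is done.

```bash
mkdir -p pics; cat > h.py <<'E'
import numpy as np, cv2
from station import bot
def cam(n):
    c=bot.read_camera(n); h=c["pixels"].shape[0]
    c["f"]=h/2/np.tan(np.radians(c["fovy"])/2); return c
def pts(c):
    v,u=np.mgrid[0:420,0:560]; d=c["depth"]
    p=np.stack([(u-c["cx"])/c["f"]*d,(v-c["cy"])/c["f"]*d,d],-1)
    P=c["pose"]; return p@P[:3,:3].T+P[:3,3]
def save(c,n): cv2.imwrite("pics/"+n,c["pixels"][:,:,::-1])
E
python3 - <<'E'
from h import *
o=bot.get_obs(); print(o["eef_pos"],o["tool_rot"],o["t"],o["gripper_width"])
ims=[]
for n in("top","side"):
    c=cam(n); np.save(n+".npy",c,allow_pickle=True); save(c,n+".png"); print(n,c["f"],c["pose"].round(3).tolist())
    ims.append(c["pixels"])
    p=pts(c); hsv=cv2.cvtColor(c["pixels"],cv2.COLOR_RGB2HSV)
    for nm,lo,hi in(("orange",(8,150,120),(20,255,255)),("blue",(100,120,60),(125,255,255))):
        m=cv2.inRange(hsv,lo,hi)
        k,l,s,ce=cv2.connectedComponentsWithStats(m)
        for i in range(1,k):
            if s[i,4]>40:
                q=p[(l==i)&(c["depth"]>0)]; print(nm,s[i],ce[i].round(1),np.median(q,0).round(4) if len(q) else None, q.min(0).round(3),q.max(0).round(3))
E
```

```text
[0.25440291 0.62458132 0.23029681] [-1.13296219e-04  1.92165184e-01  9.81362153e-01 -9.24646067e-04] 0.0 0.9982432999059337
top 404.60559879365 [[0.022, -0.99, 0.14, 0.421], [-0.999, -0.018, 0.032, 0.001], [-0.029, -0.141, -0.99, 1.059], [0.0, 0.0, 0.0, 1.0]]
orange [348 153  19  14  41] [355.6 162.9] [ 0.6981 -0.1437  0.0597] [ 0.693 -0.171  0.053] [ 0.726 -0.125  0.064]
orange [367 188  31  13 252] [382.5 194. ] [ 0.6261 -0.2164  0.0381] [ 0.612 -0.254  0.029] [ 0.644 -0.176  0.046]
orange [237 216  32  13 257] [251.9 221.5] [0.5502 0.1165 0.0392] [0.534 0.075 0.028] [0.566 0.155 0.048]
orange [340 229  29  17 231] [354.1 236.2] [ 0.5179 -0.1433  0.0376] [ 0.495 -0.181  0.006] [ 0.536 -0.105  0.068]
orange [278 236  60  25 469] [308.7 247.7] [ 0.4865 -0.0325  0.0379] [ 0.454 -0.101  0.005] [0.517 0.049 0.046]
orange [521 248  39  33 866] [540.4 263.3] [ 0.4611 -0.6586 -0.1033] [ 0.417 -0.739 -0.134] [ 0.509 -0.548  0.118]
orange [502 265  13  16 112] [508.9 272.8] [ 0.4359 -0.6031 -0.1181] [ 0.416 -0.625 -0.142] [ 0.458 -0.586 -0.106]
orange [536 294  24  31 556] [549.2 308.9] [ 0.
[... 5145 characters left out ...]
015 -0.657 -0.227]
orange [396 231  24  23 134] [407.3 242. ] [-0.0093 -0.6274 -0.339 ] [-0.04  -0.748 -0.357] [ 0.012 -0.55  -0.325]
orange [367 243  18  19  95] [377.2 250.7] [ 0.1041 -0.6135 -0.3661] [ 0.077 -0.628 -0.423] [ 0.156 -0.596 -0.335]
orange [394 267  16  14  59] [399.7 272.1] [-0.0028 -0.6598 -0.4942] [-0.035 -0.716 -0.511] [ 0.01  -0.618 -0.486]
orange [ 24 274  29  20 304] [ 38.8 285.9] [0.9769 0.2966 0.0461] [ 0.963  0.2   -0.001] [1.064 0.303 0.058]
orange [410 283   7  11  45] [412.8 287.2] [-0.0306 -0.5503 -0.4953] [-0.044 -0.575 -0.512] [-0.023 -0.519 -0.487]
blue [277 197  18  18 184] [285.2 203.6] [ 0.4969 -0.1008  0.0539] [ 0.474 -0.283 -0.002] [ 0.52  -0.091  0.071]
```

View pics/top.png

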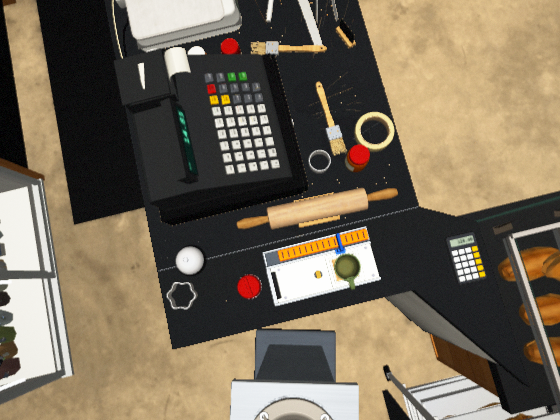

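View pics/side.png

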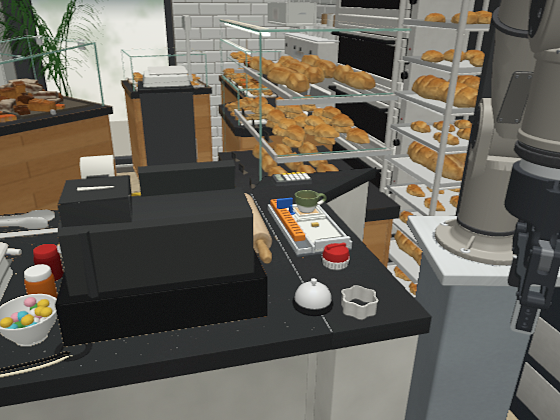

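The top view shows the slide centred near (325,265), the carrier and cup at the right (347,266), the blue tab at (339,245), the bar along row 240, and the rolling pin just beyond it. The side view shows the same layout, with the till between camera and slide and the arm at the right. Next I measure the bar and tab.

```bash
python3 - <<'E'
from h import *
def onz(c,uv,z):
    uv=np.asarray(uv,float); d=np.stack([(uv[:,0]-c["cx"])/c["f"],(uv[:,1]-c["cy"])/c["f"],np.ones(len(uv))],-1)@c["pose"][:3,:3].T
    o=c["pose"][:3,3]; return o+d*((z-o[2])/d[:,2])[:,None]
for n in("top","side"):
    c=np.load(n+".npy",allow_pickle=True).item(); hsv=cv2.cvtColor(c["pixels"],cv2.COLOR_RGB2HSV)
    m=cv2.inRange(hsv,(8,150,120),(20,255,255)); r=np.zeros_like(m)
    if n=="top": r[225:265,272:372]=1
    else: r[195:245,265:310]=1
    m=cv2.morphologyEx(m*r,cv2.MORPH_CLOSE,np.ones((5,5)))
    v,u=np.nonzero(m); w=onz(c,np.c_[u,v],.038)[:,:2]
    rc=cv2.minAreaRect((w*1000).astype(np.float32)); print(n,"bar",rc)
    vx,vy,x0,y0=cv2.fitLine((w*1000).astype(np.float32),cv2.DIST_HUBER,0,.01,.01).ravel(); s=np.sign(vy); print("yaw",np.arctan2(-vx*s,vy*s),x0,y0)
    b=cv2.inRange(hsv,(100,120,60),(125,255,255)); r[:]=0
    if n=="top": r[225:262,330:355]=1
    else: r[190:220,272:300]=1
    v,u=np.nonzero(b*r); q=pts(c)[v,u]; q=q[q[:,2]>.045]
    print("blue",cv2.minAreaRect((q[:,:2]*1000).astype(np.float32)),q.mean(0), onz(c,[[u.mean(),v.mean()]],.06))
    g=q[q[:,2]>.064]; print(len(g),g.mean(0) if len(g) else 0)
c=np.load("top.npy",allow_pickle=True).item(); p=pts(c)
t=p[(p[...,2]>.09)&(p[...,0]>.45)&(p[...,0]<1)&(abs(p[...,1])<.6)]
print("till",t.min(0),t.max(0),cv2.boxPoints(cv2.minAreaRect(t[:,:2].astype(np.float32))))
for k,sl in(("top",(slice(215,315),slice(255,390))),): 
    cv2.imwrite("pics/crop.png",cv2.resize(c["pixels"][sl][:,:,::-1],None,fx=5,fy=5,interpolation=cv2.INTER_CUBIC))
E
```

```text
top bar ((516.8705444335938, -58.386749267578125), (74.12289428710938, 230.9195556640625), 15.174549102783203)
yaw 0.2660112 494.61603 -64.34106
blue ((499.5780029296875, -100.86968994140625), (42.43265151977539, 16.805919647216797), 26.358976364135742) [ 0.49755015 -0.10299195  0.06485297] [[ 0.49209385 -0.10346918  0.06      ]]
54 [ 0.50043032 -0.10288933  0.06911719]
side bar ((496.0843811035156, -47.057373046875), (34.488304138183594, 258.4516906738281), 15.148271560668945)
yaw 0.2844786 492.67932 -25.238302
blue ((499.2413024902344, -100.44281005859375), (42.919498443603516, 11.417362213134766), 12.217347145080566) [ 0.50001537 -0.10015623  0.05803866] [[ 0.49786896 -0.08655823  0.06      ]]
39 [ 0.49998277 -0.10039794  0.06716205]
till [ 0.45090881 -0.59993136  0.09001526] [0.97699507 0.39633095 0.29932561] [[ 0.44908914 -0.5979019 ]
 [ 0.90748787 -0.642693  ]
 [ 1.0076234   0.38211018]
 [ 0.54922473  0.42690128]]
```

View pics/crop.png

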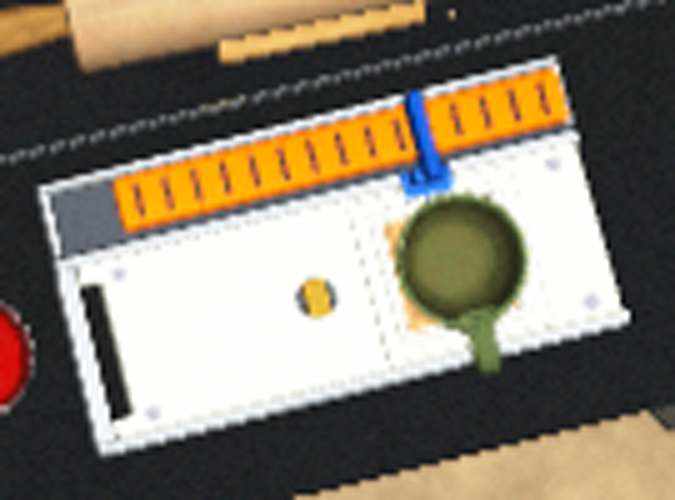

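```bash
python3 -m jog '[[0,0,-4,0],[0,0,-7,0],[-0.7,-3.9,-7,0],[-1.3,-7.8,-7,0],[-2,-11.7,-7,0],[-2.7,-15.6,-7,0],[-5.7,-17,-7,0],[-8.7,-18.3,-7,0],[-11.6,-19.7,-7,0],[-14.6,-21,-7,0],[-17.6,-22.4,-7,0],[-20.5,-23.7,-7,0],[-23.5,-25.1,-7,0],[-26.5,-26.5,-7,0],[-26.5,-26.5,-7,0]]' 1
```

```text
t: 1.35
eef_pos: [0.4043, 0.2737, 0.3013]
tool_rot: [0.001, 0.197, 0.98, -0.001]
contact_force: [0.4, -0.7, -0.6]
gripper_width: 0.0
grasp_force: 0.0
```

```bash
python3 -m jog '[[-2.5,-3.1,0,-0.1],[-5,-6.2,0,-0.2],[-7.6,-9.3,0,-0.3],[-10.1,-12.4,0,-0.4],[-12.6,-15.5,0,-0.5],[-15.2,-18.6,0,-0.6],[-17,-21.7,0,-0.65],[-18.7,-24.8,0,-0.65],[-20.5,-27.9,0,-0.65],[-22.2,-31,0,-0.65],[-24,-32.6,0,-0.65],[-25.7,-34.2,0,-0.65],[-25.7,-34.2,0,-0.65],[-25.7,-34.2,0,-0.65]]'; python3 - <<'E'
from h import *
from scipy.spatial.transform import Rotation as R
o=bot.get_obs(); print(o["t"],o["eef_pos"],o["gripper_width"],o["contact_force"])
print(R.from_quat(np.roll(o["tool_rot"],-1)).as_matrix().round(3))
c=cam("wrist"); save(c,"w1.png"); p=pts(c); hsv=cv2.cvtColor(c["pixels"],cv2.COLOR_RGB2HSV)
for nm,lo,hi in(("orange",(8,150,120),(20,255,255)),("blue",(100,120,60),(125,255,255))):
    m=cv2.inRange(hsv,lo,hi); m=m*((p[...,2]>.015)&(p[...,2]<.08)).astype(np.uint8)
    k,l,s,ce=cv2.connectedComponentsWithStats(m)
    for i in range(1,k):
        if s[i,4]>300:
            q=p[l==i]; q=q[q[:,2]>np.percentile(q[:,2],95)-.006]; print(nm,s[i],cv2.minAreaRect((q[:,:2]*1000).astype(np.float32)),np.median(q[:,2]))
E
```

```text
t: 2.52
eef_pos: [0.5089, -0.1348, 0.3009]
tool_rot: [-0.001, -0.13, 0.992, -0.0]
contact_force: [-0.1, 0.2, 0.2]
gripper_width: 0.0
grasp_force: 0.0
2.5167 [ 0.50887898 -0.13476544  0.30089329] 1.576192948319489e-05 [-0.08444194  0.2153828   0.22210016]
[[-0.966 -0.258 -0.001]
 [-0.258  0.966 -0.   ]
 [ 0.001 -0.    -1.   ]]
orange [ 313  161  120   23 2305] ((481.54656982421875, -24.505271911621094), (27.755041122436523, 146.7970428466797), 15.450188636779785) 0.036287365572407276
orange [ 245  162   60   23 1156] ((513.11376953125, -141.33853149414062), (27.385725021362305, 72.4224853515625), 16.38525390625) 0.03640254443289653
orange [169 231  54  15 331] ((621.30029296875, -219.89773559570312), (18.88807487487793, 69.25080871582031), 20.83055877685547) 0.03600981993800373
blue [297 146  20  47 427] ((497.8857727050781, -104.08506774902344), (44.02402877807617, 8.057804107666016), 15.776714324951172) 0.06778800014778447
```

View pics/w1.png

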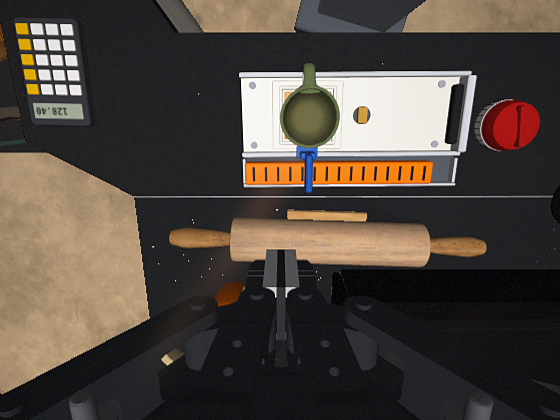

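The wrist view shows the tab at (308,170), the bar from (245,172) to (432,172), the cup at (310,115) and the pin at (361,115), with the counter clear behind the tab. Tool y lies along the travel. In the slide frame the tab is at about y = -68 mm and the tool at about -101 mm.

```bash
python3 -m jog '[[-0.25,0,3.5,0],[-0.25,0,7,0],[-0.25,0,10.5,0],[-0.25,0,14,0],[-0.25,0,17.5,0],[-0.25,0,20.5,0],[-0.25,0,23,0],[-0.25,0,24.5,0],[-0.25,0,25,0],[-0.25,0,25,0],[-0.25,0,25,0]]'
```

```text
t: 3.48
eef_pos: [0.5119, -0.1325, 0.0519]
tool_rot: [0.0, -0.132, 0.991, 0.0]
contact_force: [0.1, -0.4, 0.3]
gripper_width: -0.002
grasp_force: 0.0
```

```bash
python3 -m jog '[[0,0,0.3,0],[0,0,0.6,0],[0,0,0.9,0],[0,0,1.2,0],[0,0,1.5,0],[0,0,1.8,0],[0,0,1.8,0],[0,0,1.8,0]]'
```

```text
t: 4.15
eef_pos: [0.5117, -0.1333, 0.0334]
tool_rot: [0.0, -0.131, 0.991, 0.0]
contact_force: [0.2, 0.7, 4.8]
gripper_width: -0.001
grasp_force: 2.2
```

```bash
python3 -m jog '[[0,0,0.2,0],[0,0,0.4,0],[0,0,0.45,0],[0,0,0.45,0],[0,0,0.45,0]]'
```

```text
t: 4.57
eef_pos: [0.5118, -0.1332, 0.0291]
tool_rot: [0.0, -0.131, 0.991, 0.0]
contact_force: [0.4, 0.1, 5.8]
gripper_width: -0.003
grasp_force: 2.9
```

```bash
python3 -m jog '[[0,0,0.1,0],[0,0,0.15,0],[0,0,0.15,0],[0,0,0.15,0]]'
```

```text
t: 4.9
eef_pos: [0.5118, -0.1333, 0.0279]
tool_rot: [0.0, -0.131, 0.991, 0.0]
contact_force: [-0.8, 1.4, 8.9]
gripper_width: -0.003
grasp_force: 4.3
```

```bash
python3 -m jog '[[0,0.2,0,0],[0,0.4,0,0],[0,0.6,0,0],[0,0.8,0,0],[0,1,0,0],[0,1.15,0,0],[0,1.3,0,0],[0,1.45,0,0],[0,1.6,0,0],[0,1.75,0,0],[0,1.9,0,0],[0,2.05,0,0],[0,2.2,0,0],[0,2.35,0,0],[0,2.5,0,0],[0,2.5,0,0]]'; python3 - <<'E'
from h import *
c=cam("wrist"); save(c,"w2.png"); print(bot.get_obs()["contact_force"])
E
```

```text
t: 6.23
eef_pos: [0.5065, -0.1114, 0.0283]
tool_rot: [0.002, -0.13, 0.991, -0.002]
contact_force: [1.2, -4.1, 6.9]
gripper_width: 0.002
grasp_force: 3.8
[ 1.21053594 -4.7865055   6.06721495]
```

View pics/w2.png

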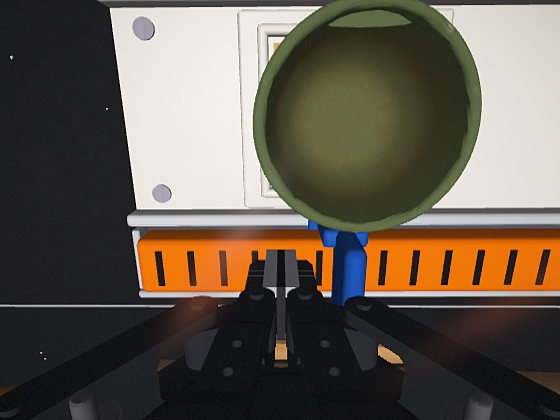

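The fingers stand on the bar just behind the tab at (345,265), and the cup at (367,115) is clear. I keep pushing.

```bash
python3 -m jog '[[0,0.2,0.05,0],[0,0.4,0.05,0],[0,0.6,0.05,0],[0,0.8,0.05,0],[0,1,0.05,0],[0,1.2,0.05,0],[0,1.4,0.05,0],[0,1.6,0.05,0],[0,1.8,0.05,0],[0,2,0.05,0],[0,2.2,0.05,0],[0,2.4,0.05,0],[0,2.6,0.05,0],[0,2.8,0.05,0],[0,3,0.05,0]]'; python3 - <<'E'
from h import *
c=cam("wrist"); p=pts(c); hsv=cv2.cvtColor(c["pixels"],cv2.COLOR_RGB2HSV)
m=(cv2.inRange(hsv,(100,120,60),(125,255,255))>0)&(p[...,2]>.055)&(p[...,2]<.08)
print(m.sum(),p[m].mean(0),p[m].min(0),p[m].max(0))
E
```

```text
t: 7.53
eef_pos: [0.4987, -0.0828, 0.028]
tool_rot: [0.002, -0.13, 0.992, -0.002]
contact_force: [0.3, -6.5, 12.0]
gripper_width: -0.006
grasp_force: 5.6
1676 [ 0.47345496 -0.06389296  0.06530321] [ 0.4643821  -0.06809253  0.0550185 ] [ 0.49243732 -0.05611056  0.07497988]
```

```bash
python3 -m jog '[[0,0.2,0,0],[0,0.4,0,0],[0,0.6,0,0],[0,0.8,0,0],[0,1,0,0],[0,1.2,0,0],[0,1.4,0,0],[0,1.6,0,0],[0,1.8,0,0],[0,2,0,0],[0,2.2,0,0],[0,2.4,0,0],[0,2.6,0,0],[0,2.8,0,0],[0,3,0,0]]'; python3 - <<'E'
from h import *
c=cam("wrist"); save(c,"w3.png")
E
```

```text
t: 8.83
eef_pos: [0.4909, -0.054, 0.028]
tool_rot: [0.002, -0.13, 0.992, -0.002]
contact_force: [-1.2, -7.2, 11.5]
gripper_width: 0.004
grasp_force: 6.2
```

View pics/w3.png

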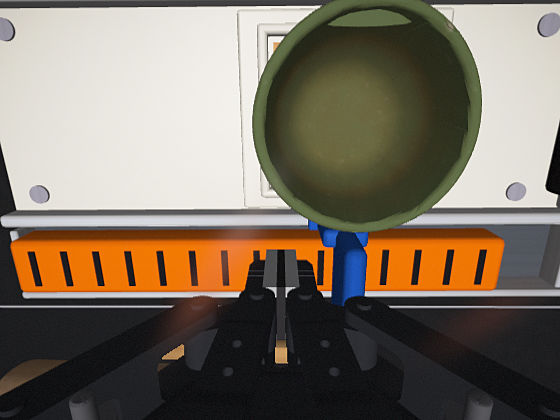

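The picture matches the last one relative to the tool (tab at (347,265), cup at (367,115)), so the carrier is moving with the fingers and the bar is still down.

```bash
python3 -m jog '[[0,0.2,0,0],[0,0.4,0,0],[0,0.6,0,0],[0,0.8,0,0],[0,1,0,0],[0,1.2,0,0],[0,1.4,0,0],[0,1.6,0,0],[0,1.8,0,0],[0,2,0,0],[0,2.2,0,0],[0,2.4,0,0],[0,2.6,0,0],[0,2.8,0,0],[0,3,0,0],[0,3.2,0,0],[0,3.4,0,0],[0,3.6,0,0]]'
```

```text
t: 10.38
eef_pos: [0.4814, -0.0194, 0.028]
tool_rot: [0.002, -0.13, 0.992, -0.002]
contact_force: [-0.3, -7.6, 14.1]
gripper_width: -0.0
grasp_force: 6.9
```

```bash
python3 -m jog '[[0,0.15,0,0],[0,0.3,0,0],[0,0.45,0,0],[0,0.6,0,0],[0,0.75,0,0],[0,0.9,0,0],[0,1.05,0,0],[0,1.2,0,0],[0,1.3,0,0],[0,1.4,0,0],[0,1.5,0,0],[0,1.6,0,0]]'; python3 - <<'E'
from h import *
c=cam("wrist"); save(c,"w4.png")
E
```

```text
t: 11.38
eef_pos: [0.4772, -0.0039, 0.0279]
tool_rot: [0.002, -0.13, 0.992, -0.001]
contact_force: [-1.6, -8.0, 14.1]
gripper_width: -0.002
grasp_force: 7.2
```

View pics/w4.png

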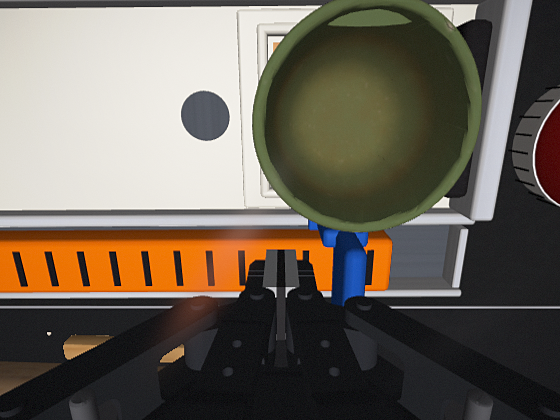

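The view shows the pin hole open at (205,115) behind the carrier and the buffer close ahead at (470,190), about 10 mm to go. I creep on from here.

```bash
python3 -m jog '[[0,0.1,0,0],[0,0.2,0,0],[0,0.3,0,0],[0,0.4,0,0],[0,0.5,0,0],[0,0.55,0,0],[0,0.6,0,0]]'
```

```text
t: 12.02
eef_pos: [0.4764, -0.0011, 0.0281]
tool_rot: [0.002, -0.128, 0.992, -0.003]
contact_force: [2.0, -17.5, 12.0]
gripper_width: -0.001
grasp_force: 8.7
```

The horizontal force jumped to 17.5 N, so the carrier is at the buffer. I back off and lift.

```bash
python3 -m jog '[[0,-0.3,0,0],[0,-0.6,0,0],[0,-0.9,0,0],[0,-1.2,0,0],[0,-1.4,0,0],[0,-1.4,-0.3,0],[0,-1.4,-0.6,0],[0,-1.4,-1,0],[0,-1.4,-1.5,0],[0,-1.4,-3,0],[0,-1.4,-6,0],[0,-1.4,-9,0],[0,-1.4,-12,0],[0,-1.4,-15,0],[0,-1.4,-15,0],[0,-1.4,-15,0]]'; python3 - <<'E'
from h import *
c=cam("wrist"); save(c,"w5.png"); p=pts(c); hsv=cv2.cvtColor(c["pixels"],cv2.COLOR_RGB2HSV)
m=(cv2.inRange(hsv,(100,120,60),(125,255,255))>0)&(p[...,2]>.06)&(p[...,2]<.08)
d=np.median(p[m],0)[:2]-[.485,-.037]; print("tab",p[m].mean(0),"slide y",d@[-.262,.965])
m=(cv2.inRange(hsv,(8,150,120),(20,255,255))>0)&(p[...,2]>.015)&(p[...,2]<.05)&(p[...,0]<.55); print("bar z",np.median(p[m],0))
E
```

```text
t: 13.35
eef_pos: [0.4788, -0.009, 0.1781]
tool_rot: [0.002, -0.131, 0.991, 0.0]
contact_force: [-0.6, -0.6, 0.4]
gripper_width: -0.001
grasp_force: 0.0
tab [0.46201766 0.02098607 0.06755332] slide y 0.0618512702147766
bar z [ 0.49332016 -0.05909266  0.03643777]
```

View pics/w5.png

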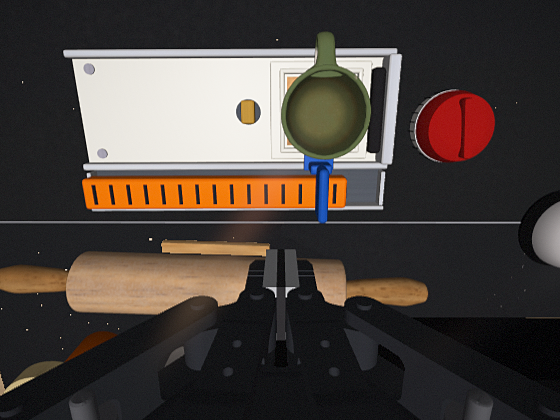

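The carrier is at the buffer (gap closed near (375,110), tab at slide y of about 62 mm). The brass pin at (248,112) is up behind it, the cup is upright in the recess, and the arm is clear.

```bash
python3 -c "
from station import bot
print(bot.hand_in())"
```

```text
the job is handed in; nothing more can be done
None
```

I handed the job in at about 13 s: the carrier is at the buffer (tab measured about 62 mm past the stop pin), the stop is up behind it, the cup is upright in its recess and the arm is clear; hand-in returned no verdict.

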